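# Load the relay in the test jig, trip it and reset the lever

### The job

Take the relay out of its two-lane carrier and set it down gently and upright in the bay of the test jig, between the tall cheeks (the carrier leaves only its short ends free and the jig's bay only its long sides, so put it down on the bench and take it again the other way). With the relay in the bay, press the jig's round test button so that the trip lever drops, let the button come back out, then lift the lever back up until it stands by itself against its stop. Do not tip the relay over or disturb the pliers and the spool on the bench.

Things in the scene. Friction and masses are not known exactly. Their poses are not given: they have to be found in the camera images.
- relay: The loose relay: white block with a grey foot, 62 mm long (its x), 36 mm wide (y), 50 mm tall (z, up), about 0.16 kg. Origin at the centre of its underside. Its two ends are alike. It starts upright in a carrier lane, long axis along the lane, underside 6 mm above the bench, its top level with the lane walls.
- carrier: Fixed black carrier; origin: centre of underside, z up. Floor 70 (x) by 104 (y) by 6 mm. Three walls, 54 mm long in x, 5 mm thick, tops 56 mm above the bench, at y = -46.5, 0, 46.5 mm, make two 41.5 mm lanes open at both ends. The relay is in the +y lane (y = 23 mm), the other is empty. Walls and relay are level on top, so only its short ends, 4 mm out of the walls, can be gripped.
- jig: Fixed jig; origin: centre of underside, -x its front, y left seen from the front, z up. Base plate 150 (x) by 300 (y) by 12 mm. Relay bay at y = 85 mm. Grey control housing (x -75 to -15, y -54 to 30 mm, top 72 mm above the bench) with the test button; behind it a black terminal box (x 20 to 70, y -50 to 10, top 42 mm). Trip lever at y = -80 mm, beside the housing.
- bay_seat (a point): Centre of the bay's floor, 12 mm above the bench, axes as the jig. Black cheeks (30 mm wide in x, tops 70 mm above the bench) at both y ends leave 72 mm between them for the relay's length, either end first. Along the open sides at x = +-26 mm are sills 6 mm wide, 5 mm high, 46 mm free between them. The relay's underside must rest on this floor.
- button_top (a point): Centre of the top of the black round test button, 24 mm across, which stands out of the control housing; about 86 mm above the bench when out. It is pressed straight down.
- button (a joint): Travel of the test button: 0 out, 0.006 m fully in. About 1.5 N to start, 5 N (a little more while it tips the lever) fully in; a spring brings it out. At about 4 mm it has tipped the lever over dead centre, which then falls by its weight: press it nearly all the way.
- lever (a joint): Trip lever about a horizontal hinge along the jig's y. 0 = set, leaning 0.20 rad back (+x) on its stop; 0.20 = upright, dead centre; 1.75 = dropped, level, pointing to the jig's front (-x). Beyond 0.20 it falls forward, below 0.20 back on its stop. Only its weight (120 g) and slight friction hold it: let go at 0 with care.
- lever_knob (a point): Centre of the lever's steel knob: a cylinder 20 mm in diameter, 24 mm long along the jig's y, on a 9 mm round stem, 75 mm from the hinge. Can be pinched from above by its flat ends (closing along jig y) and turns between the pads. Set: 128 mm above the bench; dropped: 57 mm above it and 45 mm out before the base plate's front edge.
- lever_hinge (a point): The lever's hinge axis in the lever's plane, 55 mm above the bench; axes as the jig. The knob's centre lies at 75 mm x (-sin(q - 0.20), 0, cos(q - 0.20)) from here for a lever angle q.
- pliers: Bystander: yellow-handled pliers, 155 mm long, lying on the bench beyond the work; leave alone.
- solderspool: Bystander: plain metal spool standing on the bench, 44 mm in diameter, 35 mm tall; leave alone.

How it is judged:
By the outcome, as a careful person would: the job done as asked, in the order asked, and still so for the second after the job is handed in, with the robot touching nothing.
It also fails if it takes over 72 s, if anything falls off the work surface, if the arm or the gripper's body presses on something with over 40 N, if the wrist force passes 120 N, or if a joint passes its speed limit or range.

### The arm

A 6-joint arm with a two-finger parallel gripper is mounted at the origin on the work surface. World frame = base frame: x ahead of the robot, y to its left, z up, the work surface at z = 0. Lengths are in mm, angles in degrees, forces in N, time in s.
With the tool pointing down it reaches from about 350 to 850 mm from the base axis. Payload 8.1 kg.
Tool frame: the origin (TCP) lies between the finger pads; the fingertips stand 22 mm ahead of it and the grasp point (between the pads) lies 3 mm ahead of it (r.nose_length is the z of the fingertips in the tool frame, in mm); z points along the fingers, x is the direction in which the jaws open and shut, and the axes are right-handed (so a half turn about z gives the same grasp; the last joint's range is limited). The gripper opens to 85 mm and grips with 20 to 120 N. Pads are 22 mm wide; open, the fingers measure 114 mm over their backs; the gripper's body (76 mm by 85 mm) begins 54 mm behind the grasp point. The pads swing forward as they close: fully open they stand 13 mm farther back than shut.
Start: joints at [-69.924, 7.471, 85.268, -0, 87.261, -4.893], TCP at [253.301, -543.915, 253.292] pointing down, gripper open.
Joint ranges: [-169.43, 169.43], [-51.17, 129.36], [1.28, 143.12], [-76.62, 256.62], [0, 156.53], [-152.29, 152.29]. Speed limits (degrees/s): [136.94, 136.94, 159.86, 180, 180, 180].

### API

Orientations are given as [roll, pitch, yaw] about the fixed x, y, z axes, in that order (R = Rz(yaw) Ry(pitch) Rx(roll)).
In Python, from bench import r gives the robot as it stands.
- The arm moves only by the shell command python3 -m jog 'ROWS' [FORCE]. ROWS is JSON, a list of rows, each a list of 5 numbers: the shift along the tool's x, y, z in m, then the turn about the tool's z in degrees, then the opening in per cent of the stroke, from 0 (shut) to 100 (fully open). A call has 1 to 8 rows; each row is the pose to reach, as a shift and turn from the pose measured when the call began, along the tool's axes at that moment; what a row does not reach only later rows make up. A row lasts 1/10 s, in which the tool goes at most 50 mm and 8.59 degrees, less where a joint would pass 70% of its speed; a pose out of reach is approached as far as the arm can. A call with a gripper value outside its range is refused whole. The fingers move at their own pace and stop on an object; FORCE is the grip in N (left out, the last holds). Time passes only in rows, so rows that repeat a pose let the fingers close. It gives the time, the measured TCP pose, the force and the opening at its end, in the units of the state.
- r.sense(): the state, without advancing time (a new reading comes with each control period).
- r.snapshot(name): name is "scene" or "top" or "wrist"; returns a dict with "image" (420x560x3 uint8, red, green, blue), "K" (3x3 intrinsics, pixels), "T" (4x4, takes a point from camera to world coordinates); the wrist camera has in their place "tool_from_camera" (4x4, takes a point from camera to tool coordinates, whose origin is the TCP and whose axes are the tool frame's). Camera axes: x right, y down, z forward; pixel columns grow to the right and rows downward; lengths in mm; the calibration is good to about 2 mm. A picture is of the moment at which its call begins: read the wrist's pose just before it. There is no depth.
- r.hand_in(): hands the job in, once; it reports no verdict.
Trained networks look in a picture, given as the dict that the camera call returned (one of the last four; its "shot" number tells which), for a name from the list of things; names that differ only in an ending like _2 or _b are one class to them, and where a whole thing is asked for, a point or a joint stands for the part that bears it (a point fixed in the world has none). Each returns a list of dicts, best first, with "conf" (0 to 1); they miss things now and then, are a little off and sometimes report something else, mostly with a low value. They report only what shows in the picture. A call takes as long as a camera call.
- r.search_frame(picture, label): "bbox" ([left, top, right, bottom] in pixels, round what is visible of it).
- r.pinpoint(picture, label): "uv" ([column, row] in pixels: a listed point, or the origin of a listed thing).
The state is a dict: "time": time; "joint_pos": joint angles; "qd": joint speeds; "joint_efforts": joint torques, N m; "tool_pos": TCP position; "tcp_rot": TCP orientation; "ft_force": force on the tool from outside, world axes, zero at the start; "wrist_torque": the same for the moment, N m; "finger_gap": finger opening in mm.
Only numpy, scipy, OpenCV 4.12 (cv2) and the standard library are available. Lean on these libraries where they do the work, as an engineer would, in place of code of your own. Each camera call takes 0.05 s, during which the arm holds its last target. There are 200 camera calls.

## Working session

There is one attempt and no reset: what is moved stays moved. The work goes in short steps, Python scripts to look and compute and a shell command to move; the robot and the scene stay as the last step left them, time stands still between calls to the robot, and variables do not carry over. Pictures are saved under pics/ and viewed, about 8 in all and at most 12, crops included, and the job is handed in when it is done.

```bash
ls; mkdir -p pics
cat > h.py <<'E'
import numpy as np, cv2
from scipy.spatial.transform import Rotation as R
from bench import r
def save(p,n): cv2.imwrite('pics/'+n, p['image'][:,:,::-1])
def tool():
    s=r.sense(); T=np.eye(4); T[:3,:3]=R.from_euler('xyz',s['tcp_rot'],degrees=True).as_matrix(); T[:3,3]=s['tool_pos']; return T
def snap(n):
    T=tool(); p=r.snapshot(n)
    if n=='wrist': p['Tw']=T@p['tool_from_camera']
    else: p['Tw']=p['T']
    return p
def onz(p,uv,z):
    d=p['Tw'][:3,:3]@np.linalg.inv(p['K'])@[uv[0],uv[1],1]; o=p['Tw'][:3,3]
    return o+d*(z-o[2])/d[2]
def proj(p,X):
    c=np.linalg.inv(p['Tw'])@np.r_[X,1]; q=p['K']@c[:3]; return q[:2]/q[2]
E
python3 - <<'E'
from h import *
np.set_printoptions(precision=1,suppress=True)
s=r.sense(); print(s)
Z=dict(relay=6,carrier=0,jig=0,bay_seat=12,button_top=86,lever_knob=128,lever_hinge=55,pliers=5,solderspool=0)
for n in ['top','scene']:
    p=snap(n); save(p,n+'1.png'); print(n,p['Tw'][:3,3])
    for k,z in Z.items():
        for d in r.pinpoint(p,k)[:2]: print(k,np.array(d['uv']),round(d['conf'],2),onz(p,d['uv'],z))
E
```

```text
pics
{'time': 0.0, 'joint_pos': array([-69.9,   7.5,  85.3,  -0. ,  87.3,  -4.9]), 'qd': array([ 0.1, -0.1,  0. , -0. ,  0. , -0. ]), 'joint_efforts': array([  0. , -56.9, -50.1,  -0. ,   0. ,   0. ]), 'tool_pos': array([ 253.1, -543.4,  252.2]), 'tcp_rot': array([-180. ,    0.1,  -65. ]), 'ft_force': array([ 0.8, -0.6,  0.2]), 'wrist_torque': array([ 0.1, -0. ,  0. ]), 'finger_gap': 85.31265787360591}
top [ 453.4  -14.5 1053.3]
relay [229.7 239.4] 0.29 [566.8 126.8   6. ]
carrier [361.8 242.2] 0.94 [ 559.3 -196.9    0. ]
carrier [232.6 240.9] 0.71 [563.7 120.4   0. ]
jig [206.1 240.6] 0.67 [564.7 185.8   0. ]
bay_seat [168.6 242.1] 0.6 [560.2 274.9  12. ]
lever_knob [230.3 242.6] 0.53 [546.7 108.9 128. ]
lever_hinge [235.9 255.6] 0.7 [523.8 105.1  55. ]
pliers [282.9 165. ] 0.56 [755.1  -4.    5. ]
pliers [363.3 242.8] 0.16 [ 557.3 -199.7    5. ]
solderspool [327.4 159.1] 0.58 [ 771.4 -117.2    0. ]
scene [1278.  -410.2  796.4]
relay [212.  239.2] 0.95 [ 558.6 -172.1    6. ]
carrier [204.5 246.3] 0.59 [ 564.4 -196.5   -0. ]
jig [328.3 193.2] 0.88 [576.6 179.6   0. ]
bay_seat [348.  175.3] 0.7 [556.4 265.5  12. ]
button_top [314.7 158.2] 0.4 [515.  173.8  86. ]
lever_knob [301.7 160.3] 0.7 [548.6 106.3 128. ]
lever_hinge [299.  180.4] 0.63 [538.9 105.3  55. ]
pliers [320.6 264.2] 0.69 [773.5   6.5   5. ]
solderspool [275.5 286.3] 0.86 [ 765.4 -114.4    0. ]
```

```bash
python3 -c "
import cv2,numpy as np
a=cv2.imread('pics/top1.png');b=cv2.imread('pics/scene1.png')
cv2.imwrite('pics/a.png',a)"
```

```text
(no output)
```

View pics/top1.png

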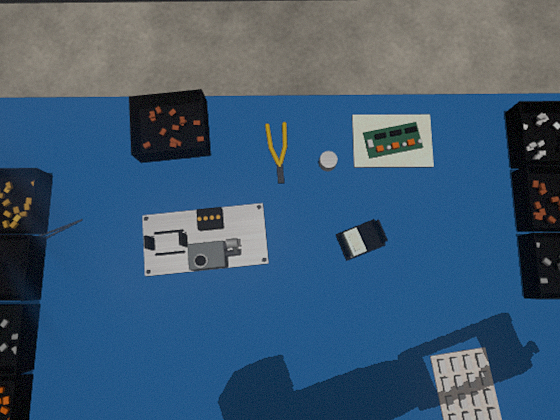

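View pics/scene1.png

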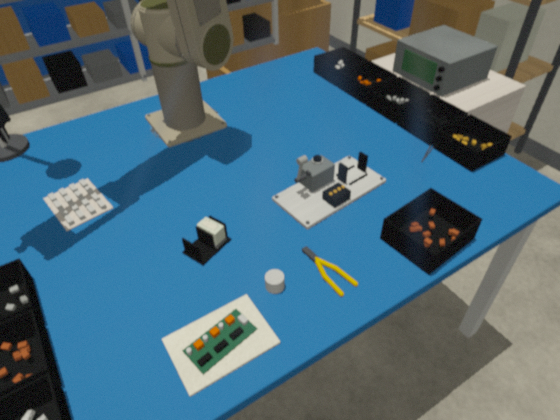

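The top view shows the jig at about (206,240) px with a yaw of roughly 5°. The carrier is at (361,240) px, yawed about 24°, with the white relay at (356,242). The scene view agrees, and the pliers and spool lie beyond them. Next I go over the carrier.

```bash
cat >> h.py <<'E'
def go(xyz,yaw):
    "shift (m, tool axes) and turn (deg) to a world pose, tool down"
    T=tool(); d=T[:3,:3].T@(np.array(xyz)-T[:3,3]); y=np.degrees(np.arctan2(T[1,0],T[0,0]))
    print('shift',np.round(d/1000,4),'turn',round((y-yaw+180)%360-180,2),'yaw now',round(y,2),'tcp',np.round(T[:3,3],1),'t',round(r.sense()['time'],2))
E
python3 - <<'E'
from h import *
np.set_printoptions(precision=2,suppress=True)
p=snap('wrist'); print(p['tool_from_camera'],p['K'])
go((545,-190,330),24)
E
```

```text
[[   1.      0.     -0.      0.  ]
 [  -0.      0.95    0.32  -81.84]
 [   0.     -0.32    0.95 -120.01]
 [   0.      0.      0.      1.  ]] [[305.64   0.   281.27]
 [  0.   305.64 206.96]
 [  0.     0.     1.  ]]
shift [-0.2  -0.41 -0.08] turn -89.03 yaw now -65.03 tcp [ 253.3 -543.9  253.3] t 1.05
```

```bash
python3 -m jog '[[-0.198,-0.415,-0.077,-89,100],[-0.198,-0.415,-0.077,-89,100],[-0.198,-0.415,-0.077,-89,100],[-0.198,-0.415,-0.077,-89,100],[-0.198,-0.415,-0.077,-89,100],[-0.198,-0.415,-0.077,-89,100],[-0.198,-0.415,-0.077,-89,100],[-0.198,-0.415,-0.077,-89,100]]'
python3 -c "
from h import *
go((545,-190,330),24)"
```

```text
time: 1.85
tool_pos: [505.4, -237.9, 320.0]
tcp_rot: [180.0, -0.0, 4.1]
ft_force: [1.2, -1.4, 0.6]
finger_gap: 85.6
shift [ 0.0429 -0.0449 -0.01  ] turn -19.93 yaw now 4.07 tcp [ 505.4 -237.9  320. ] t 1.85
```

```bash
python3 -m jog '[[0.043,-0.045,-0.01,-20,100],[0.043,-0.045,-0.01,-20,100],[0.043,-0.045,-0.01,-20,100],[0.043,-0.045,-0.01,-20,100]]'
python3 - <<'E'
from h import *
np.set_printoptions(precision=1,suppress=True)
p=snap('wrist'); im=cv2.resize(p['image'],None,fx=1.4,fy=1.4,interpolation=2); cv2.imwrite('pics/w1.png',im[:,:,::-1])
for k,z in dict(relay=6,carrier=0).items():
    for d in r.pinpoint(p,k)[:2]: print(k,np.array(d['uv']),round(d['conf'],2),onz(p,d['uv'],z))
# relay top: bright low-saturation pixels
hsv=cv2.cvtColor(p['image'],cv2.COLOR_RGB2HSV)
m=((hsv[...,2]>165)&(hsv[...,1]<60)).astype('uint8')
n,l,st,c=cv2.connectedComponentsWithStats(m)
for i in np.argsort(-st[1:,4])[:4]+1:
    print(st[i],c[i])
    pts=np.argwhere(l==i)[:,::-1]
    W=np.array([onz(p,q,56)[:2] for q in pts],dtype=np.float32)
    print(cv2.minAreaRect(W))
np.savez('w1.npz',im=p['image'],Tw=p['Tw'],K=p['K'])
E
```

```text
time: 2.25
tool_pos: [545.5, -189.1, 330.0]
tcp_rot: [180.0, -0.0, 24.2]
ft_force: [0.8, -0.2, 0.4]
finger_gap: 85.8
relay [293.6 154. ] 0.62 [ 556.2 -169.     6. ]
carrier [293.7 166.5] 0.9 [ 564.7 -186.5    0. ]
[   0  165   89   97 5279] [ 42.1 212.9]
((273.0025939941406, -380.6327819824219), (113.88642883300781, 115.92414093017578), 8.562846183776855)
[ 373  213  106  101 3471] [430. 254.]
((785.0510864257812, -234.31024169921875), (124.77566528320312, 125.20034790039062), 0.01270738523453474)
[ 453  190  107  143 2982] [509.5 268.3]
((909.084228515625, -184.07546997070312), (246.75875854492188, 33.107421875), 89.95956420898438)
[ 365    0   88   31 1327] [417.4   9.3]
((601.4581909179688, 30.234981536865234), (96.55143737792969, 29.35860824584961), 24.273073196411133)
```

View pics/w1.png

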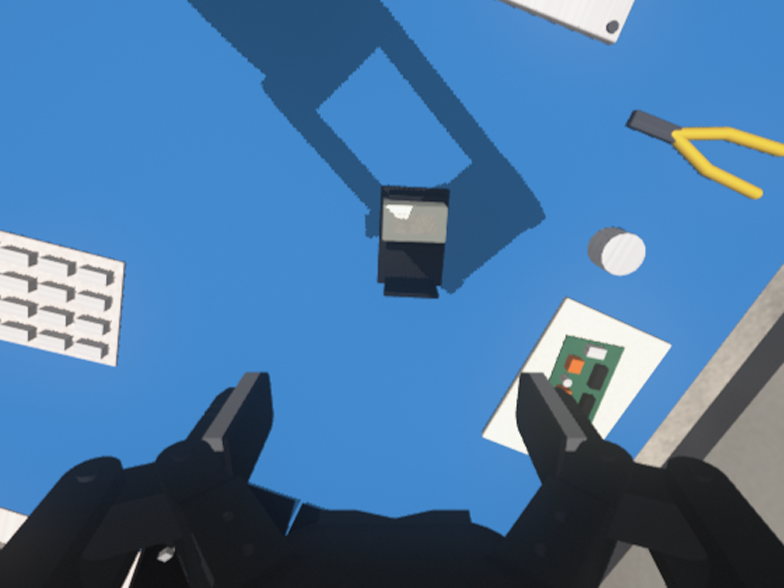

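The wrist view shows the carrier near (415,240) in the enlarged picture. The relay's top face spans about (383,203) to (447,243), nearly square to the tool. I'll segment it for the pose.

Run:
```python
from h import *
np.set_printoptions(precision=1,suppress=True)
d=np.load('w1.npz'); p={'Tw':d['Tw'],'K':d['K']}; im=d['im']
roi=np.zeros(im.shape[:2],bool); roi[130:185,260:330]=1
f=im.astype(int); m=(roi&(f.min(2)>85)&(f.max(2)-f.min(2)<70)).astype('uint8')
n,l,st,c=cv2.connectedComponentsWithStats(m); i=np.argmax(st[1:,4])+1; print(st[i],c[i])
big=cv2.resize(im[125:215,255:345],None,fx=6,fy=6,interpolation=0); cv2.imwrite('pics/c1.png',big[:,:,::-1])
W=np.array([onz(p,q,56)[:2] for q in np.argwhere(l==i)[:,::-1]],dtype=np.float32); R_=cv2.minAreaRect(W); print(R_,W.mean(0))
```

```text
[ 273  142   47   32 1352] [295.6 157.8]
((555.9509887695312, -166.18142700195312), (59.70811080932617, 38.39873504638672), 22.12055778503418) [ 555.6 -166.4]
```

View pics/c1.png

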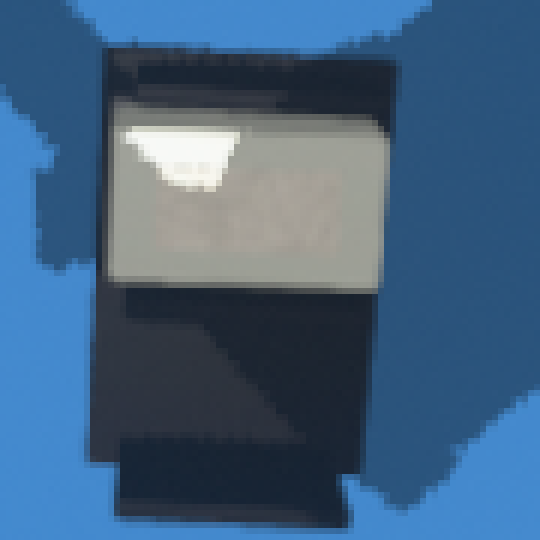

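Relay ≈ (556,-167.5) with yaw ≈ 22° (the strip above the white face is its side). I go above it, then down.

```bash
python3 -c "
from h import *
go((556,-167.5,120),22)"
```

```text
shift [ 0.0195 -0.0164  0.2099] turn 1.93 yaw now 23.93 tcp [ 544.8 -190.3  329.9] t 2.4
```

```bash
python3 -m jog '[[0.0195,-0.0164,0.05,2,100],[0.0195,-0.0164,0.1,2,100],[0.0195,-0.0164,0.15,2,100],[0.0195,-0.0164,0.18,2,100],[0.0195,-0.0164,0.18,2,100],[0.0195,-0.0164,0.18,2,100]]' 60
python3 - <<'E'
from h import *
np.set_printoptions(precision=1,suppress=True)
p=snap('wrist'); save(p,'w2.png'); im=p['image']; f=im.astype(int)
go((556,-167.5,120),22)
m=((f.min(2)>85)&(f.max(2)-f.min(2)<70)).astype('uint8'); m[330:]=0
n,l,st,c=cv2.connectedComponentsWithStats(m)
for i in np.argsort(-st[1:,4])[:3]+1:
    W=np.array([onz(p,q,56)[:2] for q in np.argwhere(l==i)[:,::-1]],dtype=np.float32); print(st[i],c[i],cv2.minAreaRect(W))
E
```

```text
time: 3.0
tool_pos: [555.7, -167.9, 150.4]
tcp_rot: [-180.0, 0.0, 21.8]
ft_force: [0.3, 0.9, 0.5]
finger_gap: 85.2
shift [-0. -0.  0.] turn -0.15 yaw now 21.85 tcp [ 557.  -168.3  152.3] t 3.05
[ 433  279  127   51 3862] [489.8 310.3] ((758.4237060546875, -183.85543823242188), (108.26667785644531, 44.340370178222656), 0.0448768250644207)
[ 243  185   81   57 3742] [282.5 217.2] ((555.279541015625, -163.12112426757812), (59.636165618896484, 44.288753509521484), 21.921178817749023)
[ 483  204   77   60 3309] [521.  232.9] ((729.0253295898438, -109.30986022949219), (38.98997497558594, 63.36506652832031), 79.60554504394531)
```

View pics/w2.png

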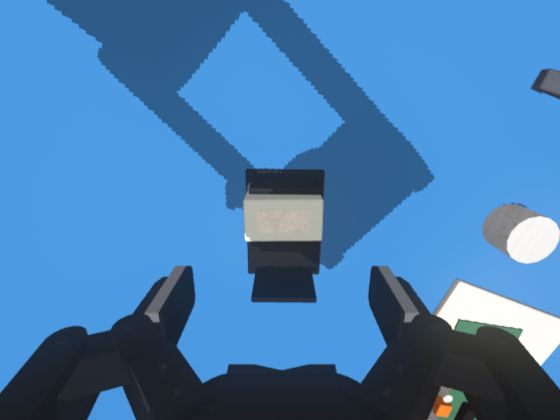

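The relay is centred between the open fingers, with its top face at (244–323, 196–241) px, and is square to the jaws. Going down to grip it.

```bash
python3 -m jog '[[0,-0.001,0.04,0,100],[0,-0.001,0.08,0,100],[0,-0.001,0.108,0,100],[0,-0.001,0.108,0,100],[0,-0.001,0.108,0,100],[0,-0.001,0.108,0,60],[0,-0.001,0.108,0,60],[0,-0.001,0.108,0,60]]' 50;python3 -m jog '[[0,0,0,0,55],[0,0,0,0,55],[0,0,0,0,55],[0,0,0,0,55]]' 50
```

```text
time: 3.85
tool_pos: [559.3, -168.7, 47.9]
tcp_rot: [179.6, -0.3, 21.9]
ft_force: [-0.9, -0.1, 6.7]
finger_gap: 60.8
time: 4.25
tool_pos: [559.3, -168.6, 47.9]
tcp_rot: [179.6, -0.3, 21.9]
ft_force: [-1.3, 1.1, 1.0]
finger_gap: 61.3
```

```bash
python3 -m jog '[[0,0,-0.01,0,55],[0,0,-0.03,0,55],[0,0,-0.06,0,55],[0,0,-0.09,0,55],[0,0,-0.1,0,55],[0,0,-0.1,0,55]]' 50
python3 - <<'E'
from h import *
p=snap('wrist'); save(p,'w3.png'); print(r.sense()['ft_force'])
go((500,-70,150),94.7)
E
```

```text
time: 4.85
tool_pos: [559.8, -168.8, 150.2]
tcp_rot: [179.5, -0.5, 21.9]
ft_force: [0.0, -0.0, -2.2]
finger_gap: 60.8
[-0.18391887 -0.47109575 -2.18971185]
shift [-0.0179 -0.1131 -0.0028] turn -72.85 yaw now 21.85 tcp [ 558.7 -168.3  148.1] t 4.9
```

View pics/w3.png

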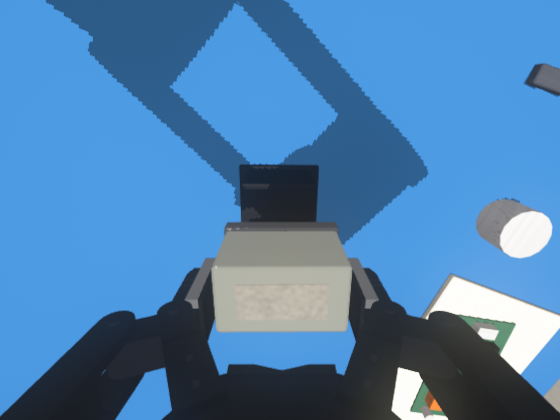

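The relay is held level between the pads at (213–350, 232–330) px, and the carrier lane below is empty. I now turn it to the jig's direction and carry it to the free bench at (500,-70).

```bash
python3 -m jog '[[-0.018,-0.04,0,-9,55],[-0.018,-0.08,0,-18,55],[-0.018,-0.113,0,-27,55],[-0.018,-0.113,0.0,-36,55],[-0.018,-0.113,0,-45,55],[-0.018,-0.113,0.0,-54,55],[-0.018,-0.113,0.0,-63,55],[-0.018,-0.113,0.0,-73,55]]'
python3 -m jog '[[0,0,0.04,-4.5,55],[0,0,0.08,-4.5,55],[0,0,0.095,-4.5,55],[0,0,0.095,-4.5,55]]'
python3 -c "
from h import *
go((500,-70,42),94.7)"
```

```text
time: 5.7
tool_pos: [498.4, -69.7, 144.6]
tcp_rot: [179.7, 0.2, 91.0]
ft_force: [0.1, 0.4, -2.6]
finger_gap: 61.1
time: 6.1
tool_pos: [495.2, -69.2, 44.9]
tcp_rot: [-179.8, 0.1, 95.5]
ft_force: [-0.9, 0.3, -1.2]
finger_gap: 61.1
shift [-0.0012  0.0047  0.0029] turn 0.76 yaw now 95.46 tcp [495.2 -69.2  44.9] t 6.1
```

```bash
for i in 1 2; do :; done; python3 -m jog '[[0,0,0.001,0,55],[0,0,0.002,0,55],[0,0,0.002,0,55]]'; python3 -m jog '[[0,0,0.001,0,55],[0,0,0.002,0,55],[0,0,0.002,0,55]]'
```

```text
time: 6.4
tool_pos: [495.3, -69.2, 43.1]
tcp_rot: [-179.8, 0.1, 95.5]
ft_force: [0.1, -1.0, -0.7]
finger_gap: 61.4
time: 6.7
tool_pos: [495.9, -69.4, 41.9]
tcp_rot: [-179.9, 0.1, 95.5]
ft_force: [-0.9, 0.1, 3.5]
finger_gap: 61.2
```

```bash
python3 -m jog '[[0,0,0,0,100],[0,0,0,0,100],[0,0,0,0,100],[0,0,-0.03,0,100],[0,0,-0.08,0,100],[0,0,-0.12,9,100],[0,0,-0.16,18,100],[0,0,-0.16,27,100]]'
python3 -m jog '[[0,0,0,9,100],[0,0,0,18,100],[0,0,0,27,100],[0,0,0,36,100],[0,0,0,45,100],[0,0,0,54,100],[0,0,0,63,100],[0,0,0,66,100]]'
python3 - <<'E'
from h import *
np.set_printoptions(precision=1,suppress=True)
p=snap('wrist'); save(p,'w4.png'); im=p['image']; f=im.astype(int)
go((496,-69.4,120),5.5)
for k in ['bay_seat','relay','lever_knob','button_top','lever_hinge']:
    z=dict(relay=0,bay_seat=12,button_top=86,lever_knob=128,lever_hinge=55)[k]
    for d in r.pinpoint(p,k)[:1]: print(k,np.array(d['uv']),round(d['conf'],2),onz(p,d['uv'],z))
m=((f.min(2)>85)&(f.max(2)-f.min(2)<70)).astype('uint8'); m[330:]=0
n,l,st,c=cv2.connectedComponentsWithStats(m)
for i in np.argsort(-st[1:,4])[:3]+1:
    W=np.array([onz(p,q,50)[:2] for q in np.argwhere(l==i)[:,::-1]],dtype=np.float32); print(st[i],c[i],cv2.minAreaRect(W))
np.savez('w4.npz',im=im,Tw=p['Tw'],K=p['K'])
E
```

```text
time: 7.5
tool_pos: [499.6, -69.9, 209.2]
tcp_rot: [179.4, 0.0, 69.3]
ft_force: [1.3, -0.3, -0.2]
finger_gap: 85.5
time: 8.3
tool_pos: [499.6, -69.9, 209.1]
tcp_rot: [179.7, -0.5, 3.0]
ft_force: [-0.3, -0.3, 1.0]
finger_gap: 85.1
shift [-0.  -0.   0.1] turn -2.82 yaw now 2.68 tcp [499.6 -69.9 209.1] t 8.35
relay [271.8 179.9] 0.72 [491.  -68.2   0. ]
[  294     0   168    80 12566] [374.4  37.8] ((570.7555541992188, 64.39289855957031), (133.36251831054688, 57.260162353515625), 3.1861960887908936)
[ 462  279   98   51 3244] [512.3 300.8] ((764.810791015625, -181.5208282470703), (110.28059387207031, 64.35338592529297), 2.6457815170288086)
[ 255  155   39   68 2396] [274.7 188.4] ((494.433349609375, -65.21182250976562), (34.11263656616211, 66.37849426269531), 5.152827739715576)
```

View pics/w4.png

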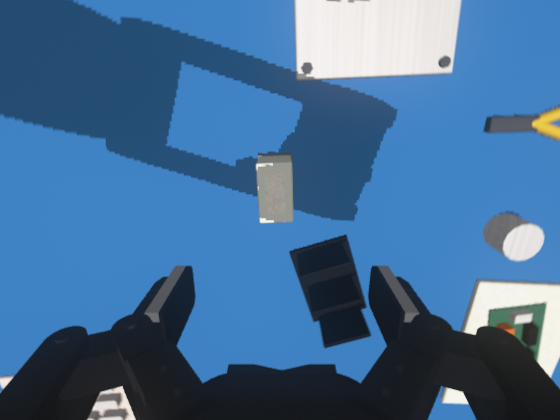

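The relay stands upright on the bench at about (274,188) px, with the carrier empty. Next I take it by its long sides.

```bash
python3 -c "
from h import *
go((494.7,-68.5,42),5.2)"
```

```text
shift [-0.0064 -0.0025  0.1671] turn -1.72 yaw now 3.48 tcp [499.6 -69.9 209.2] t 8.6
```

```bash
python3 -m jog '[[-0.006,-0.0023,0.05,-2,100],[-0.006,-0.0023,0.1,-2,100],[-0.0062,-0.0023,0.14,-2,100],[-0.0063,-0.0023,0.167,-2,100],[-0.0063,-0.0023,0.167,-2,100],[-0.0063,-0.0023,0.167,-2,100],[-0.0063,-0.0023,0.167,-2,30],[-0.0063,-0.0023,0.167,-2,30]]' 50;python3 -m jog '[[0,0,0,0,30],[0,0,0,0,30],[0,0,0,0,30],[0,0,0,0,30],[0,0,0,0,30]]' 50
```

```text
time: 9.4
tool_pos: [496.6, -69.2, 44.5]
tcp_rot: [179.6, -0.7, 5.5]
ft_force: [0.0, -0.3, 0.8]
finger_gap: 59.0
time: 9.9
tool_pos: [498.0, -69.5, 46.4]
tcp_rot: [179.6, -0.9, 5.5]
ft_force: [-1.8, 1.1, 8.3]
finger_gap: 34.9
```

```bash
python3 -m jog '[[0,0,-0.01,0,30],[0,0,-0.04,0,30],[0,0,-0.09,0,30],[0,0,-0.14,0,30],[0,0,-0.19,0,30],[0,0,-0.22,0,30],[0,0,-0.22,0,30],[0,0,-0.22,0,30]]'
python3 -c "
from h import *
print(r.sense()['tcp_rot'])
go((555,175,265),5)"
```

```text
time: 10.7
tool_pos: [494.8, -68.3, 267.6]
tcp_rot: [179.5, -1.0, 5.5]
ft_force: [0.0, 0.3, -2.5]
finger_gap: 35.4
[179.5264947   -1.0138726    5.52189433]
shift [ 0.0833 -0.2364  0.0021] turn 0.52 yaw now 5.52 tcp [494.8 -68.3 267.6] t 10.7
```

```bash
python3 -m jog '[[0.02,-0.05,0,0,30],[0.04,-0.1,0,0,30],[0.06,-0.15,0,0,30],[0.083,-0.2,0,0,30],[0.083,-0.236,0,0,30],[0.083,-0.236,0,0,30],[0.083,-0.236,0,0,30]]'
python3 - <<'E'
from h import *
np.set_printoptions(precision=1,suppress=True)
p=snap('wrist'); im=cv2.resize(p['image'],None,fx=1.4,fy=1.4,interpolation=2); cv2.imwrite('pics/w5.png',im[:,:,::-1])
print(r.sense()['tool_pos'])
for k in ['bay_seat','lever_knob','button_top','lever_hinge','jig']:
    z=dict(jig=0,bay_seat=12,button_top=86,lever_knob=128,lever_hinge=55)[k]
    for d in r.pinpoint(p,k)[:1]: print(k,np.array(d['uv']),round(d['conf'],2),onz(p,d['uv'],z))
np.savez('w5.npz',im=p['image'],Tw=p['Tw'],K=p['K'])
E
```

```text
time: 11.4
tool_pos: [553.4, 175.7, 264.4]
tcp_rot: [179.5, -0.8, 5.7]
ft_force: [-0.7, -0.1, -1.7]
finger_gap: 35.3
[553.7 174.5 264.9]
bay_seat [292.9  90.4] 0.58 [560.4 271.8  12. ]
button_top [238.2 173.2] 0.67 [511.8 187.4  86. ]
lever_hinge [257.2 232.1] 0.62 [534.4 112.1  55. ]
jig [295.1 158.4] 0.86 [572.7 193.    0. ]
```

View pics/w5.png

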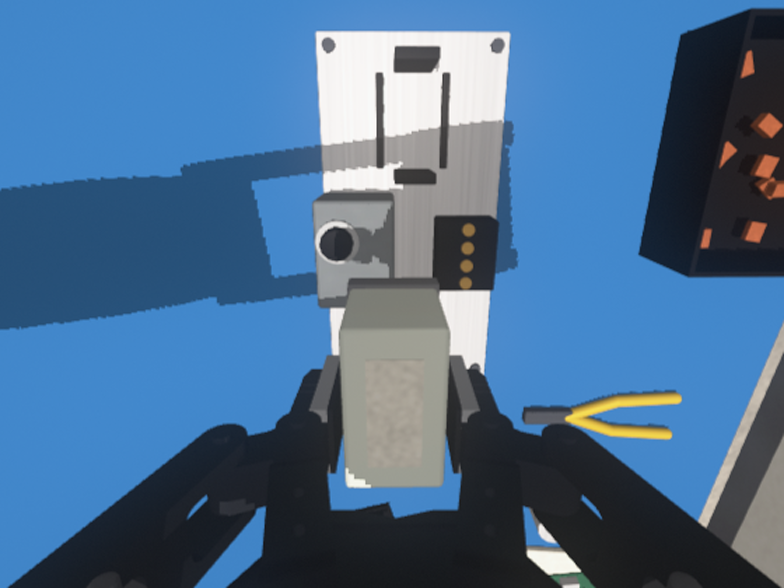

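The wrist view shows the bay between the sills (380 and 445, rows 73–166), the cheeks at rows 58 and 177, the plate corners at (317,32) and (509,32), the button at (337,241) and the level relay in hand. I'll compute the jig pose from these.

Run:
```python
from h import *
np.set_printoptions(precision=1,suppress=True)
d=np.load('w5.npz'); p={'Tw':d['Tw'],'K':d['K']}
P={'TL':((317,32),12),'TR':((509.5,32),12),'BR':((484,372),12),'LE':((331,312),12),
'sillL0':((380,73),17),'sillL1':((380,167),17),'sillR0':((446,73),17),'sillR1':((443.5,167),17),
'cheekN':((417,47),70),'cheekS':((413,183),70),'button':((337,241),86),
'box':((497,217),42)}
Q={}
for k,((u,v),z) in P.items(): Q[k]=onz(p,(u/1.4,v/1.4),z); print(k,Q[k])
a=lambda A,B: np.degrees(np.arctan2(*(Q[B]-Q[A])[[1,0]]))
print('yaw',a('TL','TR'),a('BR','TR')-90,a('LE','TL')-90,a('sillL1','sillL0')-90,a('sillR1','sillR0')-90)
print('seat', (Q['sillL0']+Q['sillL1']+Q['sillR0']+Q['sillR1'])/4)
y=np.radians(4.7);X=np.array([np.cos(y),np.sin(y)]);Y=np.array([-np.sin(y),np.cos(y)])
C=(Q['TL']+Q['TR'])[:2]/2
for yy in (150,): print('jig',C-150*Y,'seat',C-65*Y)
im=d['im'];cv2.imwrite('pics/c5.png',cv2.resize(im[10:145,215:375],None,fx=5,fy=5,interpolation=2)[:,:,::-1])
```

```text
TL [482.5 331.4  12. ]
TR [628.3 346.5  12. ]
BR [658.5  54.2  12. ]
LE [505.1 103.6  12. ]
sillL0 [532.7 307.7  17. ]
sillL1 [539.  238.2  17. ]
sillR0 [583.5 312.9  17. ]
sillR1 [591.2 243.4  17. ]
cheekN [556.8 318.1  70. ]
cheekS [564.1 232.4  70. ]
button [514.2 188.7  86. ]
box [635.9 210.5  42. ]
yaw 5.910395311373215 5.89663622239533 5.677393267027938 5.154448641908715 6.341424245095112
seat [561.6 275.5  17. ]
jig [567.7 189.5] seat [560.7 274.2]
```

View pics/c5.png

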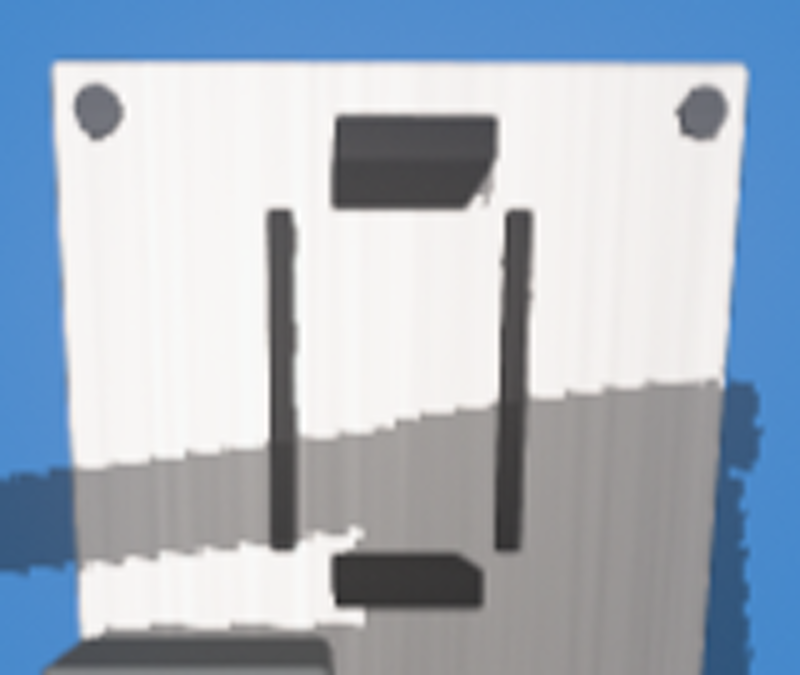

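Run:
```python
from h import *
np.set_printoptions(precision=1,suppress=True)
d=np.load('w5.npz'); T=tool(); p={'Tw':np.linalg.inv(T)@d['Tw'],'K':d['K']}
for q in [(341,329),(449,329),(347,487),(443,487),(395,329),(395,487)]: print(q,onz(p,(q[0]/1.4,q[1]/1.4),-3.6))
go((561.8,275,140),5.7)
y=np.mean([r.sense()['tool_pos'] for _ in range(5)],0); print(y)
```

```text
(341, 329) [-16.5 -34.1  -3.6]
(449, 329) [ 14.8 -34.4  -3.6]
(347, 487) [-16.4  23.   -3.6]
(443, 487) [15.5 22.6 -3.6]
(395, 329) [ -0.8 -34.3  -3.6]
(395, 487) [-0.4 22.8 -3.6]
shift [ 0.  -0.1  0.1] turn -0.3 yaw now 5.4 tcp [554.8 173.2 267. ] t 11.7
[554.8 173.2 267. ]
```

```bash
python3 -c "
from h import *
np.set_printoptions(precision=4,suppress=True)
T=tool(); print(T[:3,:3].T@(np.array([561.8,275,140])-T[:3,3])/1000)"
```

```text
[ 0.0143 -0.1017  0.1264]
```

```bash
python3 -m jog '[[0.01,-0.05,0.02,-0.3,30],[0.014,-0.1,0.05,-0.3,30],[0.0143,-0.1017,0.1,-0.3,30],[0.0143,-0.1017,0.126,-0.3,30],[0.0143,-0.1017,0.126,-0.3,30],[0.0143,-0.1017,0.126,-0.3,30]]'
python3 - <<'E'
from h import *
np.set_printoptions(precision=1,suppress=True)
go((561.8,275,80),5.7)
p=snap('wrist'); save(p,'w6.png');np.savez('w6.npz',im=p['image'],Tw=p['Tw'],K=p['K'])
q=snap('top'); a=q['image'][190:290,120:280]
s=snap('scene'); b=s['image'][110:230,260:420]
big=np.hstack([cv2.resize(a,(400,250),interpolation=2),cv2.resize(b,(400,300),interpolation=2)[:250]])
out=np.vstack([cv2.resize(p['image'],(440,330)).copy()[:, :]*0+cv2.resize(p['image'],(440,330))]); 
can=np.zeros((590,800,3),np.uint8); can[:250]=big; can[255:585,:440]=out; cv2.imwrite('pics/m6.png',can[:,:,::-1])
E
```

```text
time: 12.3
tool_pos: [561.8, 274.1, 140.7]
tcp_rot: [179.5, -0.9, 5.6]
ft_force: [-0.1, -0.0, -1.1]
finger_gap: 35.0
shift [-0.  -0.   0.1] turn -0.05 yaw now 5.65 tcp [561.8 274.1 140.7] t 12.3
```

View pics/m6.png

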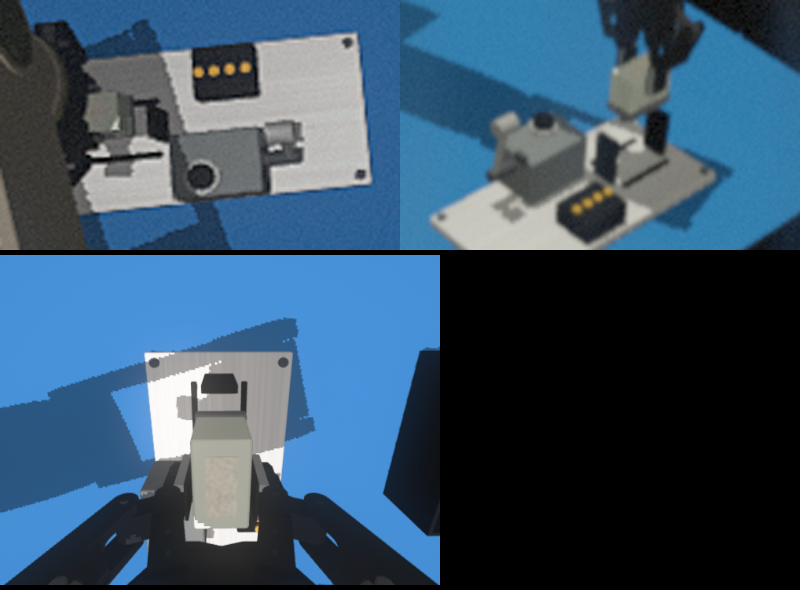

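The relay hangs level over the bay, lined up between the sills (lower left picture, 190–250 px), so I lower it.

```bash
sed -i "s|print('shift',np.round(d/1000,4)|print('shift',*['%.4f'%v for v in d/1000]|" h.py; python3 -c "
from h import *
go((561.8,274.8,66),5.7)"
```

```text
shift -0.0039 -0.0006 0.0780 turn -0.06 yaw now 5.64 tcp [563.9 275.  144.1] t 12.45
```

```bash
python3 -m jog '[[-0.002,-0.0005,0.03,0,30],[-0.0025,-0.0005,0.055,0,30],[-0.0025,-0.0005,0.066,0,30],[-0.0025,-0.0005,0.072,0,30],[-0.0025,-0.0005,0.072,0,30],[-0.0025,-0.0005,0.072,0,30]]'
python3 -c "
from h import *
for i in range(4): go((561.8,275,62),5.7); print(r.sense()['ft_force']); r.snapshot('wrist')"
```

```text
time: 13.05
tool_pos: [564.1, 275.2, 73.7]
tcp_rot: [179.6, -1.4, 5.6]
ft_force: [-0.3, -0.6, -2.5]
finger_gap: 35.3
shift -0.0026 -0.0001 0.0117 turn -0.07 yaw now 5.63 tcp [564.1 275.2  73.7] t 13.05
[-0.33058123 -0.59119034 -2.46854237]
shift -0.0026 -0.0000 0.0117 turn -0.06 yaw now 5.64 tcp [564.1 275.3  73.8] t 13.1
[-0.52932531  0.73345746 -1.35532804]
shift -0.0025 -0.0000 0.0116 turn -0.06 yaw now 5.64 tcp [564.  275.3  73.7] t 13.15
[-0.14085257  0.42967634 -0.90741542]
shift -0.0024 -0.0000 0.0114 turn -0.06 yaw now 5.64 tcp [563.9 275.3  73.5] t 13.2
[-0.45135753  0.37212181 -1.15561596]
```

```bash
python3 -m jog '[[-0.0025,0,0,0,30],[-0.0025,0,0.003,0,30],[-0.0025,0,0.006,0,30],[-0.0025,0,0.006,0,30]]'; python3 -m jog '[[0,0,0.001,0,30],[0,0,0.002,0,30],[0,0,0.003,0,30]]'; python3 -m jog '[[0,0,0.001,0,30],[0,0,0.002,0,30],[0,0,0.002,0,30]]'
```

```text
time: 13.65
tool_pos: [560.8, 274.7, 66.3]
tcp_rot: [179.6, -1.3, 5.6]
ft_force: [0.7, -0.3, -1.5]
finger_gap: 35.4
time: 13.95
tool_pos: [560.9, 274.7, 63.2]
tcp_rot: [179.6, -1.3, 5.6]
ft_force: [0.2, -0.1, -2.2]
finger_gap: 34.8
time: 14.25
tool_pos: [560.8, 274.6, 60.9]
tcp_rot: [179.6, -1.3, 5.6]
ft_force: [0.2, 0.2, -2.1]
finger_gap: 35.2
```

```bash
python3 -m jog '[[0,0,0.001,0,30],[0,0,0.002,0,30],[0,0,0.002,0,30]]'; python3 -m jog '[[0,0,0.001,0,30],[0,0,0.0015,0,30],[0,0,0.0015,0,30]]'
```

```text
time: 14.55
tool_pos: [560.8, 274.6, 58.7]
tcp_rot: [179.6, -1.3, 5.6]
ft_force: [-0.8, -0.4, -2.0]
finger_gap: 35.2
time: 14.85
tool_pos: [560.9, 274.7, 58.6]
tcp_rot: [179.6, -1.3, 5.6]
ft_force: [-5.2, -2.3, 9.3]
finger_gap: 35.5
```

```bash
python3 -m jog '[[0,0,-0.0003,0,30],[0,0,-0.0003,0,45],[0,0,-0.0003,0,60],[0,0,-0.0003,0,80],[0,0,-0.0003,0,100],[0,0,-0.0003,0,100],[0,0,-0.03,0,100],[0,0,-0.07,0,100]]'
python3 -m jog '[[0,0.02,-0.05,0,100],[0,0.04,-0.1,0,100],[0,0.08,-0.14,0,100],[0,0.12,-0.14,0,100],[0,0.12,-0.14,0,100]]'
python3 - <<'E'
from h import *
np.set_printoptions(precision=1,suppress=True)
r.snapshot('top');
p=snap('wrist'); im=cv2.resize(p['image'],None,fx=1.4,fy=1.4,interpolation=2); cv2.imwrite('pics/w7.png',im[:,:,::-1])
np.savez('w7.npz',im=p['image'],Tw=p['Tw'],K=p['K'])
for k in ['relay','bay_seat','button_top','lever_knob']:
    z=dict(relay=12,bay_seat=12,button_top=86,lever_knob=128)[k]
    for d in r.pinpoint(p,k)[:1]: print(k,np.array(d['uv']),round(d['conf'],2),onz(p,d['uv'],z))
go((514,188.5,130),5.7)
E
```

```text
time: 15.65
tool_pos: [557.1, 274.1, 126.0]
tcp_rot: [179.5, -0.9, 5.6]
ft_force: [1.0, 0.6, 0.2]
finger_gap: 85.2
time: 16.15
tool_pos: [568.5, 151.1, 270.7]
tcp_rot: [179.4, -1.3, 5.4]
ft_force: [0.4, 0.4, 0.5]
finger_gap: 85.6
relay [280.6  64.3] 0.72 [560.1 275.5  12. ]
button_top [223.9 151.2] 0.58 [511.6 184.9  86. ]
lever_knob [253.9 246.2] 0.65 [549.1 105.6 128. ]
shift -0.0503 -0.0380 0.1348 turn 0.02 yaw now 5.72 tcp [565.8 156.7 265.9] t 16.45
```

View pics/w7.png

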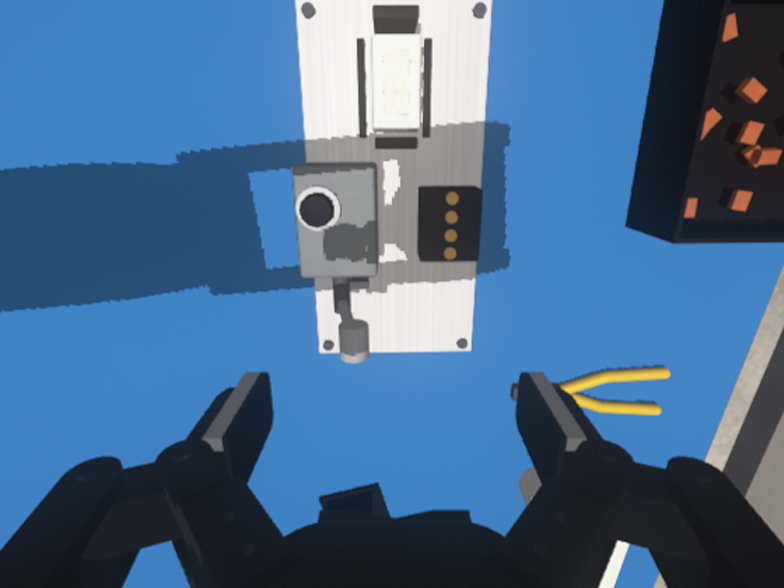

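The relay is in the bay between the sills and both cheeks, at about (397,85) px. The button is at (317,208), and the lever stands set with its knob at (354,342).

Run:
```python
from h import *
np.set_printoptions(precision=1,suppress=True)
d=np.load('w7.npz'); p={'Tw':d['Tw'],'K':d['K']}
for n,q,z in [('button',(317,208),86),('knob',(354.5,341),128),('PL',(320,353),12),('PR',(470.5,352),12),('relayTL',(374,35),62),('relayBR',(421,131),62)]: print(n,onz(p,(q[0]/1.4,q[1]/1.4),z))
print(r.nose_length); s=r.sense(); print(s['joint_pos'])
go((514,187.5,125),5.7)
```

```text
button [514.  187.7  86. ]
knob [548.3 108.2 128. ]
PL [511.5  35.7  12. ]
PR [658.3  49.4  12. ]
relayTL [544.  302.3  62. ]
relayBR [582.4 245.5  62. ]
22.0
[10.8  4.5 87.1 -0.6 87.6  5.1]
shift -0.0505 -0.0370 0.1398 turn 0.02 yaw now 5.72 tcp [565.8 156.7 265.9] t 16.45
```

```bash
python3 -m jog '[[-0.03,-0.02,0.03,0,0],[-0.0505,-0.037,0.07,0,0],[-0.0505,-0.037,0.11,0,0],[-0.0505,-0.037,0.135,0,0],[-0.0505,-0.037,0.135,0,0],[-0.0505,-0.037,0.135,0,0],[-0.0505,-0.037,0.135,0,0]]' 40
python3 -c "
from h import *
r.snapshot('top')
go((514,187.6,112),5.7)"
```

```text
time: 17.15
tool_pos: [515.3, 188.2, 132.0]
tcp_rot: [179.5, -1.0, 5.7]
ft_force: [0.1, 0.1, -0.2]
finger_gap: 0.0
shift -0.0019 0.0002 0.0202 turn 0.03 yaw now 5.73 tcp [515.5 188.1 132.2] t 17.2
```

```bash
python3 -m jog '[[-0.0019,0,0.01,0,0],[-0.0019,0,0.02,0,0],[-0.0019,0,0.022,0,0],[-0.0019,0,0.024,0,0],[-0.0019,0,0.025,0,0]]'; python3 -m jog '[[0,0,0.001,0,0],[0,0,0.002,0,0],[0,0,0.002,0,0]]'
```

```text
time: 17.7
tool_pos: [513.8, 187.6, 106.9]
tcp_rot: [179.5, -1.0, 5.7]
ft_force: [-2.4, -0.9, 4.5]
finger_gap: -0.2
time: 18.0
tool_pos: [513.9, 187.7, 105.1]
tcp_rot: [179.5, -1.0, 5.7]
ft_force: [-2.5, 0.0, 3.1]
finger_gap: 0.2
```

```bash
python3 -m jog '[[0,0,0.001,0,0],[0,0,0.002,0,0],[0,0,0.002,0,0]]'; python3 -m jog '[[0,0,0.001,0,0],[0,0,0.002,0,0],[0,0,0.002,0,0],[0,0,0.002,0,0]]'
python3 - <<'E'
from h import *
p=snap('scene'); save(p,'s8.png')
for l in ['lever_knob','lever_hinge','button_top']:
  for d in r.pinpoint(p,l)[:2]: print(l,d['uv'],d['conf'])
print('knob set',proj(p,(548.3,108.2,128)),'dropped',proj(p,(458.6,99.5,57)))
E
```

```text
time: 18.3
tool_pos: [514.1, 187.7, 103.1]
tcp_rot: [179.5, -1.0, 5.7]
ft_force: [-3.0, -0.3, 4.8]
finger_gap: -0.1
time: 18.7
tool_pos: [514.3, 187.8, 102.2]
tcp_rot: [179.5, -1.0, 5.7]
ft_force: [-7.0, -2.7, 13.2]
finger_gap: 0.2
lever_knob [283.2, 167.1] 0.76
lever_hinge [296.2, 177.9] 0.81
button_top [315.7, 157.5] 0.47
knob set [302.22355099 159.99095845] dropped [281.0988182 165.5267445]
```

The detector now finds the knob at (283,167) in the scene view, against a predicted (281,165) when dropped, so the lever has fallen. I release the button and go over the knob.

```bash
python3 -m jog '[[0,0,-0.01,0,0],[0,0,-0.03,0,0],[0,0,-0.07,0,50],[-0.03,0.04,-0.1,-9,70],[-0.05,0.09,-0.1,-18,70],[-0.05,0.09,-0.1,-27,70],[-0.05,0.09,-0.1,-36,70],[-0.05,0.09,-0.1,-45,70]]'
python3 -m jog '[[0,0,0,-9,70],[0,0,0,-18,70],[0,0,0,-27,70],[0,0,0,-36,70],[0,0,0,-45,70],[0,0,0,-45,70]]'
python3 - <<'E'
from h import *
np.set_printoptions(precision=1,suppress=True)
r.snapshot('top')
p=snap('wrist'); np.savez('w9.npz',im=p['image'],Tw=p['Tw'],K=p['K']); save(p,'w9.png')
for k in ['button_top','lever_knob','lever_hinge']:
    z=dict(button_top=86,lever_knob=57,lever_hinge=55)[k]
    for d in r.pinpoint(p,k)[:2]: print(k,np.array(d['uv']),round(d['conf'],2),onz(p,d['uv'],z))
for d in r.search_frame(p,'lever_knob')[:2]: print(d)
print('expected knob px',proj(p,(458.6,99.5,57)), 'set', proj(p,(548.3,108.2,128)))
go((458.6,99.5,120),95.7)
E
```

```text
time: 19.7
tool_pos: [471.7, 93.1, 202.3]
tcp_rot: [178.9, -0.5, 48.2]
ft_force: [-0.5, 1.0, 0.0]
finger_gap: 59.9
time: 20.3
tool_pos: [471.8, 93.1, 202.2]
tcp_rot: [178.9, 0.4, 93.5]
ft_force: [0.4, -0.3, 0.2]
finger_gap: 59.9
button_top [384.3 258.3] 0.57 [512.8 184.2  86. ]
lever_knob [289.6 184.3] 0.76 [460.   98.9  57. ]
lever_knob [295.  252.7] 0.44 [527.8 109.   57. ]
lever_hinge [293.6 253.8] 0.88 [530.2 107.9  55. ]
{'bbox': [281.8, 173.5, 318.3, 265.9], 'conf': 0.8}
expected knob px [290.3 182.9] set [295.1 320.2]
shift 0.0078 -0.0144 0.0819 turn -2.55 yaw now 93.15 tcp [471.8  93.1 202.3] t 20.6
```

```bash
python3 -c "
from h import *
go((459.3,99.3,61),95.7)"
```

```text
shift 0.0080 -0.0149 0.1409 turn -2.55 yaw now 93.15 tcp [471.8  93.1 202.3] t 20.6
```

```bash
python3 -m jog '[[0.0075,-0.0135,0.03,-2.5,70],[0.0077,-0.014,0.07,-2.5,70],[0.0078,-0.0145,0.11,-2.5,70],[0.008,-0.0149,0.14,-2.5,70],[0.008,-0.0149,0.14,-2.5,70],[0.008,-0.0149,0.14,-2.5,70]]' 20
python3 - <<'E'
from h import *
r.snapshot('top'); go((459.3,99.3,61),95.7); print(r.sense()['ft_force'])
p=snap('wrist'); im=p['image']; 
for d in r.pinpoint(p,'lever_knob')[:2]: print(d,onz(p,d['uv'],57))
print(proj(p,(459.3,99.3,57)))
cv2.imwrite('pics/w10.png',cv2.resize(im[150:420,100:460],None,fx=2,fy=2)[:,:,::-1])
E
```

```text
time: 21.2
tool_pos: [459.1, 99.3, 62.3]
tcp_rot: [179.0, 0.5, 95.6]
ft_force: [-0.1, 0.5, 0.9]
finger_gap: 59.6
shift -0.0000 -0.0011 0.0025 turn -0.07 yaw now 95.63 tcp [460.3  99.5  63.6] t 21.25
[-0.5560104  -0.10542977  1.21507671]
{'uv': [280.6, 278.8], 'conf': 0.63} [457.14297041  98.98390567  57.        ]
[280.81449401 282.74735326]
```

View pics/w10.png

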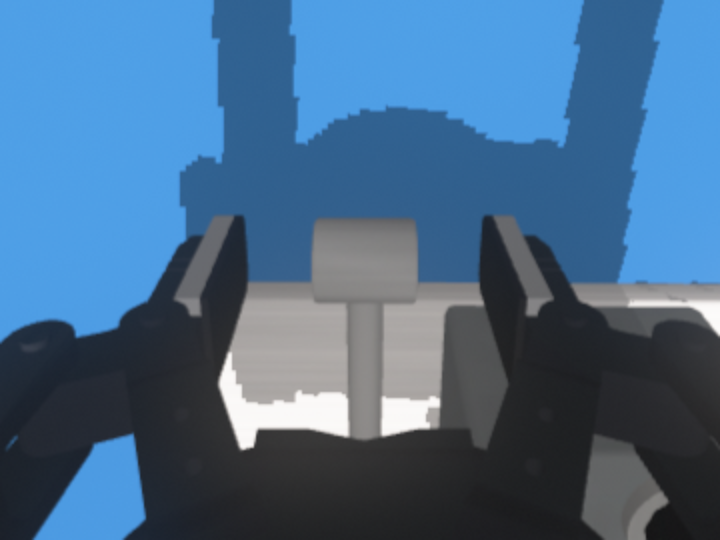

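The knob sits centred between the pads, at (365,260) in the crop. I close gently on its ends.

```bash
python3 -m jog '[[0,-0.002,0.002,0,60],[0,-0.002,0.002,0,45],[0,-0.002,0.002,0,35],[0,-0.002,0.002,0,26],[0,-0.002,0.002,0,26],[0,-0.002,0.002,0,26],[0,-0.002,0.002,0,26]]' 25
python3 -c "
from h import *
r.snapshot('top'); s=r.sense(); print(s['ft_force'],s['finger_gap']); go((458,99.3,61),95.7)
import math
# arc in tool y/-z from dropped
for q in np.arange(1.75,-0.06,-0.15):
    print(round(q,2), round(75*(math.sin(1.55)-math.sin(q-.2)),1), round(75*(math.cos(q-.2)-math.cos(1.55)),1))"
```

```text
time: 22.05
tool_pos: [459.5, 99.7, 62.9]
tcp_rot: [178.6, 0.4, 95.6]
ft_force: [-2.4, 1.8, 5.7]
finger_gap: 23.7
[-2.05734225  2.13461573  6.09131108] 23.732071275372437
shift -0.0002 -0.0015 0.0018 turn -0.06 yaw now 95.64 tcp [459.5  99.7  62.9] t 22.1
1.75 0.0 0.0
1.6 1.1 11.2
1.45 3.8 22.1
1.3 8.1 32.5
1.15 14.0 42.1
1.0 21.2 50.7
0.85 29.6 58.1
0.7 39.0 64.3
0.55 49.3 68.9
0.4 60.1 71.9
0.25 71.2 73.3
0.1 82.5 73.1
-0.05 93.5 71.1
```

```bash
python3 -m jog '[[0,0.0014,-0.0112,0,26],[0,0.0043,-0.022,0,26],[0,0.0089,-0.0323,0,26],[0,0.015,-0.0418,0,26],[0,0.0224,-0.0502,0,26],[0,0.031,-0.0574,0,26],[0,0.0405,-0.0634,0,26],[0,0.0405,-0.0634,0,26]]'
python3 - <<'E'
from h import *
p=snap('scene'); s=r.sense(); print(s['ft_force'],s['finger_gap'],s['tcp_rot'])
H=np.array([533.4,106.7,55]); 
q=.7; print([ (d['uv'],d['conf']) for d in r.pinpoint(p,'lever_knob')[:2]], proj(p,H+75*np.array([-np.sin(q-.2)*.995,-np.sin(q-.2)*.098,np.cos(q-.2)])))
# target at q=-0.02 : tcp shift from now assuming q now from x
go(H+np.array([14.9*.995,1.5,73.5+4]),95.7)
E
```

```text
time: 22.9
tool_pos: [499.8, 103.8, 128.4]
tcp_rot: [178.6, 0.5, 95.6]
ft_force: [-2.7, -2.0, 2.3]
finger_gap: 23.3
[-1.82844105 -3.21452446  3.11857245] 23.342992973594658 [178.57017661   0.46724008  95.6238555 ]
[([286.3, 149.9], 0.64)] [289.73221694 153.31533614]
shift -0.0004 0.0493 -0.0032 turn -0.07 yaw now 95.63 tcp [499.2 103.8 128. ] t 23.0
```

```bash
python3 -m jog '[[0,0.010,-0.0043,0,26],[0,0.021,-0.0071,0,26],[0,0.032,-0.0082,0,26],[0,0.042,-0.0079,0,26],[0,0.048,-0.0070,0,26],[0,0.05,-0.0066,0,26],[0,0.05,-0.0066,0,26]]'
python3 - <<'E'
from h import *
p=snap('scene'); s=r.sense(); print(s['ft_force'],s['finger_gap'],s['tcp_rot'])
H=np.array([533.4,106.7,55]); 
print([ (d['uv'],d['conf']) for d in r.pinpoint(p,'lever_knob')[:2]], proj(p,(548.3,108.2,128)))
go(H+np.array([14.9*.995,1.5,73.5+4]),95.7)
E
```

```text
time: 23.7
tool_pos: [549.0, 108.7, 136.0]
tcp_rot: [178.5, 0.5, 95.6]
ft_force: [-2.3, -2.1, 2.4]
finger_gap: 23.4
[-1.1098589  -3.45131023  2.05445036] 23.548796134552877 [178.53044607   0.47318858  95.62747602]
[([299.0, 157.1], 0.5)] [302.22355099 159.99095845]
shift -0.0004 -0.0007 0.0035 turn -0.07 yaw now 95.63 tcp [548.8 108.7 136. ] t 23.8
```

```bash
python3 -m jog '[[0,0.001,0.0002,0,26],[0,0.002,0.0005,0,26],[0,0.002,0.0005,0,26]]'; python3 -m jog '[[0,0.001,0.0002,0,26],[0,0.0015,0.0003,0,26],[0,0.0015,0.0003,0,26]]'
```

```text
time: 24.1
tool_pos: [550.7, 108.9, 135.6]
tcp_rot: [178.5, 0.5, 95.6]
ft_force: [-1.6, -3.3, 2.3]
finger_gap: 23.6
time: 24.4
tool_pos: [552.3, 109.0, 135.3]
tcp_rot: [178.5, 0.5, 95.6]
ft_force: [-2.3, -3.3, 1.1]
finger_gap: 23.3
```

```bash
python3 -m jog '[[0,0.001,0.0002,0,26],[0,0.002,0.0003,0,26],[0,0.002,0.0003,0,26]]'; python3 -m jog '[[0,0.001,0.0002,0,26],[0,0.0015,0.0003,0,26],[0,0.0015,0.0003,0,26]]'
```

```text
time: 24.7
tool_pos: [554.2, 109.2, 134.9]
tcp_rot: [178.6, 0.5, 95.6]
ft_force: [-1.9, -3.5, 0.5]
finger_gap: 23.7
time: 25.0
tool_pos: [555.8, 109.4, 134.5]
tcp_rot: [178.6, 0.5, 95.6]
ft_force: [-1.4, -3.2, -0.5]
finger_gap: 23.5
```

Run:
```python
from h import *
np.set_printoptions(precision=1,suppress=True)
print(r.sense()['ft_force'])
for c in ['scene','top','wrist']:
    p=snap(c)
    for k in ['lever_knob','lever_hinge']:
        for d in r.pinpoint(p,k)[:2]: print(c,k,np.array(d['uv']),round(d['conf'],2),onz(p,d['uv'],128 if k=='lever_knob' else 55))
    for q in (-.05,0,.1,.2): print(q,proj(p,np.array([533.4,106.7,55])+75*np.array([-np.sin(q-.2)*.995,-np.sin(q-.2)*.098,np.cos(q-.2)])))
```

```text
[-1.4 -3.2 -0.5]
scene lever_knob [299.3 160.2] 0.62 [544.8 101.5 128. ]
scene lever_hinge [298.9 179.4] 0.84 [535.3 107.5  55. ]
-0.05 [303.1 160.7]
0 [302.2 159.8]
0.1 [300.3 158.1]
0.2 [298.5 156.7]
top lever_knob [169.6 242.6] 0.16 [547.2 240.5 128. ]
top lever_hinge [236.2 253.5] 0.71 [528.6 104.5  55. ]
-0.05 [230.6 240.2]
0 [230.6 241.9]
0.1 [230.8 245.2]
0.2 [231.1 248.7]
wrist lever_knob [278.4 268.8] 0.62 [547.2 107.3 128. ]
wrist lever_hinge [284.2 192.2] 0.66 [532.1 108.6  55. ]
-0.05 [280.  277.3]
0 [279.9 271.5]
0.1 [279.9 258.7]
0.2 [279.9 244.3]
```

Every camera that sees the knob puts the lever near q≈0, well behind dead centre. I let go gently and rise straight up.

```bash
python3 -m jog '[[0,0,0,0,30],[0,0,0,0,33],[0,0,0,0,38],[0,0,0,0,45],[0,0,0,0,60],[0,0,0,0,75],[0,0,0,0,85],[0,0,0,0,85]]'
python3 -m jog '[[0,0,-0.01,0,85],[0,0,-0.03,0,85],[0,0,-0.06,0,85],[0,0,-0.1,0,85],[0,-0.04,-0.13,0,85],[0,-0.09,-0.14,0,85],[0,-0.12,-0.14,0,85],[0,-0.12,-0.14,0,85]]'
python3 - <<'E'
from h import *
np.set_printoptions(precision=1,suppress=True)
r.snapshot('top'); H=np.array([533.4,106.7,55])
kn=lambda q:H+75*np.array([-np.sin(q-.2)*.995,-np.sin(q-.2)*.098,np.cos(q-.2)])
for c in ['scene','top','wrist']:
    p=snap(c); save(p,c+'_end.png')
    for k,z in dict(lever_knob=128,lever_hinge=55,button_top=86,relay=12,pliers=5,solderspool=0,bay_seat=12).items():
        for d in r.pinpoint(p,k)[:1]: print(c,k,np.array(d['uv']),round(d['conf'],2),onz(p,d['uv'],z))
    for q in (0,.2,1.75): print(q,proj(p,kn(q)))
    print('button out/in',proj(p,(514,187.7,86)),proj(p,(514,187.7,80)))
print(r.sense()['time'],r.sense()['ft_force'],r.sense()['tool_pos'])
E
```

```text
time: 26.25
tool_pos: [555.7, 109.4, 134.5]
tcp_rot: [178.6, 0.5, 95.6]
ft_force: [-0.4, -0.6, 0.6]
finger_gap: 72.7
time: 27.05
tool_pos: [430.2, 98.4, 272.8]
tcp_rot: [178.5, 0.5, 95.7]
ft_force: [1.6, -0.4, -0.1]
finger_gap: 72.5
scene lever_knob [301.7 163.5] 0.53 [559.8  98.6 128. ]
scene lever_hinge [301.1 180. ] 0.91 [540.7 111.   55. ]
scene button_top [315.  156.3] 0.58 [508.4 179.6  86. ]
scene relay [349.6 176.5] 0.95 [563.2 265.8  12. ]
scene pliers [319.3 262.9] 0.94 [768.6   6.3   5. ]
scene solderspool [275.  286.7] 0.97 [ 765.7 -115.9    0. ]
scene bay_seat [348.7 172.1] 0.77 [546.  276.6  12. ]
0 [302.2 159.8]
0.2 [298.5 156.7]
1.75 [281.1 165.7]
button out/in [318.6 156.3] [318.5 158.1]
top lever_knob [196.  261.2] 0.72 [507.  181.9 128. ]
top lever_hinge [234.3 253.2] 0.97 [529.3 108.9  55. ]
top button_top [197.  261.8] 0.39 [508.1 188.5  86. ]
top relay [169.1 242.4] 0.9 [559.4 273.7  12. ]
top solderspool [325.3 161.2] 0.63 [ 765.9 -111.8    0. ]
top bay_seat [171.6 244.2] 0.71 [555.  267.4  12. ]
0 [230.6 241.9]
0.2 [231.1 248.7]
1.75 [237.8 284.1]
button out/in [197.4 259.1] [198.  259.3]
wrist lever_knob [279.3 303.9] 0.82 [548.5 106.9 128. ]
wrist lever_hinge [283.6 254.4] 0.66 [530.9 109.5  55. ]
wrist button_top [351.7 258.9] 0.93 [511.7 184.4  86. ]
wrist relay [398.8 266.1] 0.8 [556. 275.  12.]
wrist pliers [208.6 354.7] 0.98 [753.5   9.7   5. ]
wrist bay_seat [395.5 268.4] 0.59 [560.1 271.2  12. ]
0 [280.5 304.1]
0.2 [280.5 292.7]
1.75 [281.2 198.8]
button out/in [354.2 261. ] [353.1 258.3]
28.3 [ 0.9 -0.3 -0.5] [432.7  98.4 271.5]
```

Run:
```python
from h import *
a=cv2.imread('pics/scene1.png').astype(int); b=cv2.imread('pics/scene_end.png').astype(int)
for n,(x0,y0,x1,y1) in dict(lever=(294,152,308,184),knobdropped=(276,160,290,172),button=(310,150,326,164),pliers=(300,245,360,298),spool=(262,268,288,296),bay=(335,150,370,185)).items():
    print(n,np.abs(a-b)[y0:y1,x0:x1].mean().round(1))
p=snap('top'); 
print([(np.round(d['bbox'],1),round(d['conf'],2)) for d in r.search_frame(p,'relay')[:1]])
r.hand_in()
```

```text
lever 13.1
knobdropped 4.5
button 7.1
pliers 2.0
spool 1.6
bay 24.8
[(array([153.1, 232.4, 181.3, 248.3]), 0.6)]
the job is handed in; nothing more can be done
```

The job is done and handed in at about 28 s of the 72 s allowed. The arm stood clear of everything at the end.

- **Relay:** I took it out of the carrier by its short ends, stood it on the bench, and took it again by its long sides. It went into the bay upright. The floor was felt where expected, at a tool height of 58.6 mm (12 mm of floor plus the 46.5 mm grip height), so it is not sitting on a sill. The last top and wrist detections put it within about 6 mm of the seat, against roughly 5 mm of play. The scene camera was off by about 9 mm in y.
- **Button and lever:** I pressed the button to its end stop with about 13 N at the wrist, and the scene camera then showed the lever dropped. After I drew back, I pinched the knob, swung the lever up past dead centre and let it go.
- **Last checks:** The wrist camera had the knob at (279,304) px, against (280.5,304) expected for a set lever. The pliers and spool areas look the same as at the start.

Some checks were weaker or disagreed:
- **Stop not felt:** While I pushed the lever back, the wrist force showed no clear contact with its stop, and the tool ran about 7 mm past the knob. That it is set rests on the cameras alone.
- **Lever area and top camera:** The lever area in the scene view differs somewhat from the start picture (13 grey levels), probably from shadow. The top camera's knob detection landed on the button instead.
- **Button return:** That the button came back out was not measured directly. The cameras found it at its place, but the out and in positions differ by only 2 to 3 px.

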